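# Scan a sample bottle, load it and hold the imager's shutter slide open

### The job

Pick up the white bottle with the blue cap and, keeping it upright over the disc on the code reader's base and at lens height, turn it to show its yellow, then its green, then its red patch square to the reader's lens, each for about half a second; then stand the bottle down flat in the black bay on top of the white imaging station and let go of it. Only then pull the station's spring-loaded shutter slide out until its yellow end plate stands over the red line, and keep it there: finish while still holding the slide at the line, with the bottle standing in the bay and the other things left where they are.

Things in the scene. Friction and masses are not known exactly. Their poses are not given: they have to be found in the camera images.
- bottle_mid (a point): white square sample bottle 52 x 52 mm, 66 mm high to its flat shoulder, round blue cap 36 mm across from 72 to 110 mm above the underside; about 0.16 kg. This point: on its axis, half-way up (55 mm above its underside). Yellow patch on its +x side, green on +y, red on -x, -y is plain; strips of the same colours lie on the shoulder
- patch_yellow (a point): centre of the yellow patch, 34 mm wide and 36 mm high, on the bottle's +x side, 26 mm from its axis, 33 mm above its underside (axes as the bottle's)
- patch_green (a point): the same for the green patch, on the bottle's +y side
- patch_red (a point): the same for the red patch, on the bottle's -x side
- reader_focus (a point): where a shown patch's centre belongs: 60 mm before the reader's round green lens, at lens height, 110 mm above the table. Its x axis points level at the lens (a shown patch faces +x), z up. The bottle's axis is then 26 mm to -x, over the white disc on the 8 mm thick, 220 x 110 mm base plate. The black head behind the lens is 50 mm wide, 85 to 135 mm above the table
- bay_floor (a point): centre of the floor of the square black bay on top of the white imaging station, 92 mm above the table; 66 to 68 mm wide inside, rim 12 mm above its floor. Axes are the station's (bay's sides along x and y, -x its front). The station's flat top is 88 mm above the table; the bay's centre is 60 mm behind its front face and 140 mm to +y of the slide
- slide_neck (a point): shutter slide: aluminium bar along the station's x, 20 mm wide, 38 to 68 mm above the table, out of the station's front, yellow plate at its end. This point: middle of the bar, 28 mm behind the plate's middle and, slide in, 28 mm before the station's face; pinch the bar here across y, from above. A black apron 25 mm high lies below. Axes as the station's; pulls out along -x
- slide_plate (a point): centre of the yellow end plate of the slide, 8 mm thick, 50 mm wide, 45 mm high (30 to 75 mm above the table), moves with the slide
- red_mark (a point): middle of the red line, 6 mm wide, painted across the top of the black apron, 25 mm above the table. The slide is at the mark when the middle of the yellow plate is straight above this line
- slide (a joint): how far the slide is out: 0 m fully in (as it starts), 0.045 m with the yellow plate over the red line, 0.065 m at the stop. A spring pulls it back in with about 3 N when in and 10 N at the mark; let go, it shoots back
- spare_bottle: a like white square bottle with a grey cap and no patches, 52 x 52 x 110 mm; leave it alone (origin: centre of its underside, at the start)
- plates: two stacked clear six-well plates, 85 x 127 x 44 mm; leave it alone (origin: centre of its underside, at the start)
- tip_box: blue pipette-tip box with clear lid, 120 x 85 x 62 mm; leave it alone (origin: centre of its underside, at the start)
- beaker: glass beaker, 70 mm across, 90 mm high; leave it alone (origin: centre of its underside, at the start)
- amber_bottle: amber glass bottle, 70 mm across, 150 mm high; leave it alone (origin: centre of its underside, at the start)
- dish: clear dish with a red disc on its lid, 94 mm across, 20 mm high; leave it alone (origin: centre of its underside, at the start)
Mind the look-alikes: they are no part of the job. Leave any pink or turquoise look-alike of the part that bears bottle_mid alone. What is shaped like the part that bears reader_focus but pink or turquoise is not meant.

How it is judged:
On the way, in this order (a step that is already met when the one before it is completed fails the run):
1. the yellow patch is shown square to the reader's lens (within 20 mm of the focus along each axis, 15 degrees) (x of patch_yellow in the frame of reader_focus between -0.02 and 0.02 m and y of patch_yellow in the frame of reader_focus between -0.02 and 0.02 m and z of patch_yellow in the frame of reader_focus between -0.02 and 0.02 m and x of bottle_mid in the frame of reader_focus below -0.012 m and angle between the x axis of bottle_mid and the x axis of reader_focus, either way round below 0.26 rad and angle between bottle_mid's own z axis and vertical below 0.2 rad and contact force between the fingers and bottle above 0.5 N), for 0.3 s.
2. the green patch is shown square to the reader's lens (within 20 mm of the focus along each axis, 15 degrees) (x of patch_green in the frame of reader_focus between -0.02 and 0.02 m and y of patch_green in the frame of reader_focus between -0.02 and 0.02 m and z of patch_green in the frame of reader_focus between -0.02 and 0.02 m and x of bottle_mid in the frame of reader_focus below -0.012 m and angle between the y axis of bottle_mid and the x axis of reader_focus, either way round below 0.26 rad and angle between bottle_mid's own z axis and vertical below 0.2 rad and contact force between the fingers and bottle above 0.5 N), for 0.3 s.
3. the red patch is shown square to the reader's lens (within 20 mm of the focus along each axis, 15 degrees) (x of patch_red in the frame of reader_focus between -0.02 and 0.02 m and y of patch_red in the frame of reader_focus between -0.02 and 0.02 m and z of patch_red in the frame of reader_focus between -0.02 and 0.02 m and x of bottle_mid in the frame of reader_focus below -0.012 m and angle between the x axis of bottle_mid and the x axis of reader_focus, either way round below 0.26 rad and angle between bottle_mid's own z axis and vertical below 0.2 rad and contact force between the fingers and bottle above 0.5 N), for 0.3 s.
4. the bottle stands in the bay, let go (horizontal distance between bottle_mid and bay_floor below 0.012 m and z of bottle_mid in the frame of bay_floor between 0.051 and 0.06 m and angle between bottle_mid's own z axis and vertical below 0.06 rad and contact force between each of the arm, the fingers and bottle below 0.1 N and linear speed of bottle below 0.02 m/s), for 0.2 s.
5. the fingers hold the slide at the mark (value of joint slide between 0.039 and 0.051 m and contact force between the fingers and slide above 2 N), for 0.5 s.
At the end, for the whole second after the job is handed in: The slide is out 39 to 51 mm (plate within 6 mm of the red line), still, and held by the fingers (over 2 N of contact); the bottle stands upright on the bay's floor within 12 mm of its centre, at rest and untouched by the robot (all of step 4 and all of step 5 and velocity of joint slide between -0.01 and 0.01 m/s); the arm keeps its last pose, push and grip.
It fails at once if the slide is pulled out (over 15 mm) while the bottle is not in the bay (value of joint slide above 0.015 m and distance between bottle_mid and bay_floor above 0.08 m).
It fails at once if the bottle is tipped (over 30 degrees) (angle between bottle_mid's own z axis and vertical above 0.52 rad).
It fails at once if a bystander is disturbed (moved over 30 mm) (distance of any of spare_bottle, plates, tip_box, beaker, amber_bottle, dish from where it was at the start of the episode above 0.03 m).
It also fails if it takes over 67 s, if anything falls off the work surface, if the arm or the gripper's body presses on something with over 40 N, if the wrist force passes 120 N, or if a joint passes its speed limit or range.

### The arm

A 6-joint arm with a two-finger parallel gripper is mounted at the origin on the work surface. World frame = base frame: x ahead of the robot, y to its left, z up, the work surface at z = 0. Lengths are in m, angles in rad, forces in N, time in s.
With the tool pointing down it reaches from about 0.375 to 0.975 m from the base axis. Payload 3.8 kg.
Tool frame: the origin (TCP) lies midway between the tips of the shut fingers; the grasp point (between the pads) lies 19 mm behind it; z points along the fingers, y is the line along which they close (so a half turn about z gives the same grasp; the last joint's range is limited). The gripper opens to 88 mm and grips with 3 to 60 N. Pads are 18 mm wide; open, the fingers measure 123 mm over their backs; the gripper's body (75 mm by 187 mm) begins 45 mm behind the grasp point.
Start: joints at [-1.163, 0.264, 1.604, -0, 1.274, -0.037], TCP at [0.29, -0.609, 0.239] pointing down, gripper open.
Joint ranges: [-2.63, 2.63], [-0.94, 2.18], [0.31, 2.57], [-1.31, 4.45], [0, 2.66], [-2.55, 2.55]. Speed limits (rad/s): [2.57, 2.57, 3.14, 3.14, 3.14, 3.14].

### API

Orientations are given as a rotation vector (axis times angle).
In Python, from cell import manip, inverse_kinematics, cams, order gives the robot as it stands. Calls block until the motion is done:
- manip.move_pose(position, orientation): joint-space move of the TCP to a pose.
- manip.move_linear(position, rate=0.15, rot=None): straight line of the TCP; rot=None keeps the orientation; rate is the mean speed in m/s.
- manip.set_joints(angles): joint-space move.
- manip.set_gripper(opening, force=None): finger opening in m; force is the grip in N (None keeps the last); returns when the fingers have stopped.
- manip.dwell(seconds).
- inverse_kinematics(position, orientation): joint angles nearest the present ones, or None.
- manip.state(): the state.
- cams.capture(name): name is "side" or "top"; returns a dict with "image" (384x512x3 uint8, blue, green, red), "z_map" (384x512 float32, m along the optical axis (not along the pixel's ray), 0 where there is no reading), "intrinsics" (3x3 intrinsics, pixels), "position" and "orientation" of the camera in the world. Camera axes: x right, y down, z forward; pixel columns grow to the right and rows downward; lengths in m; the calibration is good to about 2 mm. A picture is of the moment at which its call begins.
A pose or a line that the arm cannot do raises manip.IKError and nothing moves.
- order.close_job(): hands the job in; it is judged then, once.
The state is a dict: "clock": time; "joint_pos": joint angles; "joint_velocities": joint speeds; "tau": joint torques, N m; "tool_pos": TCP position; "tcp_rot": TCP orientation; "contact_force": force on the tool from outside, world axes, zero at the start; "moment": the same for the moment, N m; "gripper_width": finger opening in m; "grasp_force": force on a finger pad.
Only numpy, scipy, OpenCV 4.12 (cv2) and the standard library are available. Lean on these libraries where they do the work, as an engineer would, in place of code of your own. Each camera call takes 0.05 s, during which the arm holds its last target. There are 200 camera calls.

## Working session

There is one attempt and no reset: what is moved stays moved. The work goes in short steps, each a Python script; the robot and the scene stay as the last script left them, time stands still between calls to the robot, and variables do not carry over. Pictures are saved under pics/ and viewed, at most 10 in all, crops included, and the job is handed in when it is done.

```bash
ls; mkdir -p pics; python3 - <<'E'
from cell import manip,cams
import cv2,numpy as np
for n in("top","side"):
    c=cams.capture(n); cv2.imwrite(f"pics/{n}0.png",c["image"]); np.savez(f"{n}0.npz",**c)
    print(n,c["intrinsics"].tolist(),c["position"],np.round(c["orientation"],4).tolist(),c["z_map"].min(),c["z_map"].max())
s=manip.state();print(s["clock"],s["tool_pos"],s["tcp_rot"],s["gripper_width"])
E
```

```text
pics
top [[416.47539542106125, 0.0, 253.97268104354688], [0.0, 416.47539542106125, 186.3100575658786], [0.0, 0.0, 1.0]] [0.22048535 0.02416503 1.60624282] [-2.1356, 2.1437, -0.1664] 0.0 2.591558
side [[440.8902869703298, 0.0, 251.2475231782295], [0.0, 440.8902869703298, 197.27381163060522], [0.0, 0.0, 1.0]] [0.08132254 1.32691126 0.97475201] [-0.3832, 2.6146, -1.4543] 0.0 3.999754
0.1 [ 0.2901582  -0.60874896  0.23751096] [-3.06229728e+00 -6.92428575e-01  5.81644809e-04] 0.08791050919526185
```

View pics/top0.png

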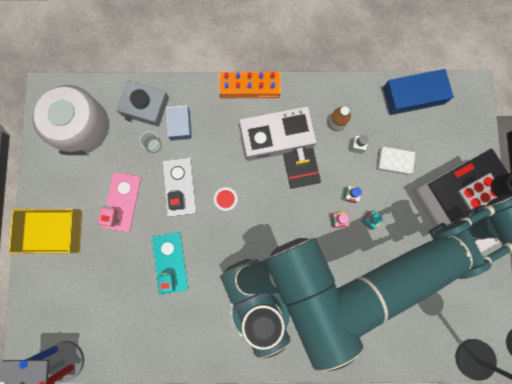

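View pics/side0.png

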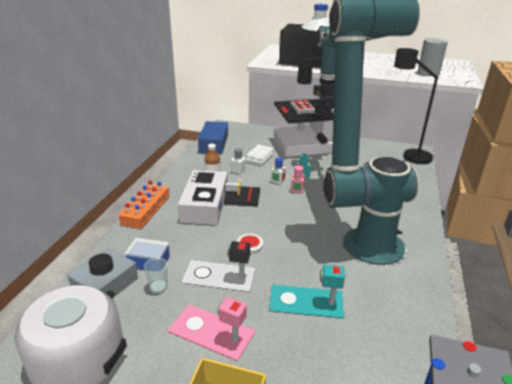

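```bash
python3 - <<'E'
import cv2,numpy as np
t=cv2.imread("pics/top0.png");s=cv2.imread("pics/side0.png")
r=lambda a,w,h:cv2.resize(a,(w,h),interpolation=cv2.INTER_CUBIC)
o=np.zeros((600,800,3),np.uint8)
o[:300,:400]=r(t[100:190,230:350],400,300)
o[:300,400:]=r(t[172:247,320:420],400,300)
o[300:,:400]=r(t[145:235,140:260],400,300)
o[300:,400:]=r(s[145:220,170:270][:, :],400,300)
cv2.imwrite("pics/crop1.png",o)
E
```

```text
(no output)
```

View pics/crop1.png

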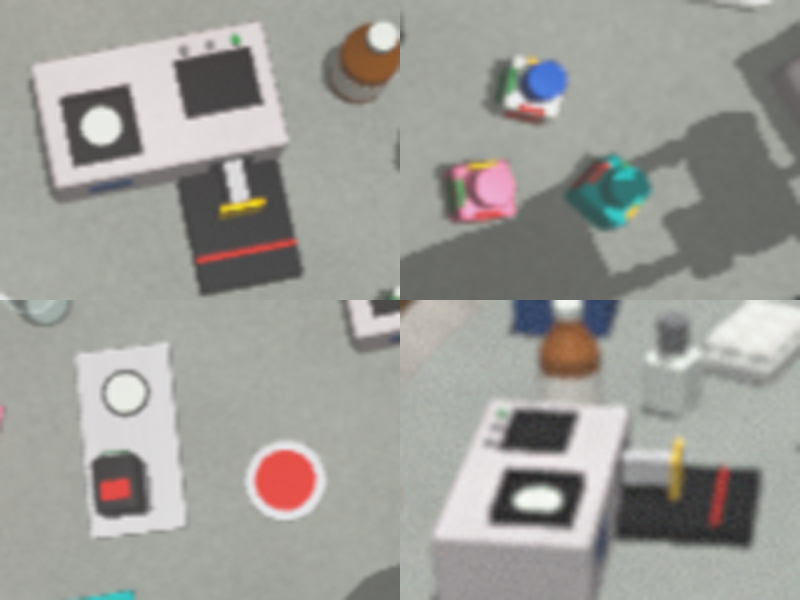

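The meant bottle is the white one with the blue cap at top px (354,194). The pink (341,219), the turquoise (375,218) and the grey-capped (360,144) bottles are not it. Yellow faces image-up, green left and red down.

The reader is the white plate at (178,187), with its disc at (177,172) and its head nearer the robot. The bay is the black square with a white disc at (260,138), left of the slide. The slide's yellow plate is at about (303,162) and the red line at about (303,176).

```bash
cat > h.py <<'E'
import numpy as np,cv2
from scipy.spatial.transform import Rotation as R
def ray(c,uv,z):
    K=c["intrinsics"];uv=np.atleast_2d(uv).astype(float)
    d=np.c_[uv,np.ones(len(uv))]@np.linalg.inv(K).T@R.from_rotvec(c["orientation"]).as_matrix().T
    p=c["position"];return p+d*((z-p[2])/d[:,2])[:,None]
def blobs(mask,roi,minA=6):
    x0,y0,x1,y1=roi;m=np.zeros_like(mask,np.uint8);m[y0:y1,x0:x1]=mask[y0:y1,x0:x1]
    n,l,s,c=cv2.connectedComponentsWithStats(m)
    return [(c[i],np.argwhere(l==i)[:,::-1],int(s[i,4])) for i in sorted(range(1,n),key=lambda i:-s[i,4]) if s[i,4]>=minA]
def hsv(c):
    H=cv2.cvtColor(c["image"],cv2.COLOR_BGR2HSV).astype(int);return H[...,0],H[...,1],H[...,2]
def masks(c):
    h,s,v=hsv(c)
    return dict(blue=(abs(h-112)<12)&(s>130)&(v>80),yellow=(abs(h-26)<8)&(s>120)&(v>90),green=(abs(h-62)<20)&(s>80),
      red=((h<8)|(h>172))&(s>120),white=(s<30)&(v>185),black=(v<75)&(s<80))
E
python3 - <<'E'
from h import *
t=dict(np.load("top0.npz"));s=dict(np.load("side0.npz"))
def show(c,k,roi,z,n=2):
    for ce,px,a in blobs(masks(c)[k],roi)[:n]:
        q=ray(c,px,z)[:,:2].astype(np.float32);(cx,cy),(w,h),ang=cv2.minAreaRect(q)
        zz=c["z_map"][px[:,1],px[:,0]]
        print(k,ce.round(1),a,"P",ray(c,ce,z)[0,:2].round(4),"rect",round(cx,4),round(cy,4),round(w,3),round(h,3),round(ang,1))
b=(338,178,366,208)
print("bottle");show(t,"blue",b,.11);show(s,"blue",(265,150,290,190),.10)
for k in("yellow","green","red"):show(t,k,b,.066)
print("reader");show(t,"white",(155,150,200,222),.008,3);show(t,"red",(160,190,190,212),.135);show(t,"black",(160,185,195,215),.135)
print("bay");show(t,"black",(240,120,275,155),.100);show(t,"white",(248,126,272,150),.092,2);show(t,"black",(277,108,312,140),.088,1)
print("station");show(t,"white",(235,100,322,160),.088,1)
print("slide");show(t,"yellow",(285,145,325,175),.075);show(t,"red",(280,165,330,190),.025);show(s,"yellow",(225,175,250,205),.0525)
h,S,v=hsv(t)
for u,w in((172,180),(177,172),(260,138),(245,145),(295,150),(210,250),(265,122)):print(u,w,S[w,u],v[w,u])
# station-face base: side-view disc
show(s,"white",(190,185,215,205),.092,1)
E
```

```text
bottle
blue [355.9 191.7] 62 P [ 0.4347 -0.3446] rect 0.4338 -0.3449 0.029 0.03 87.7
blue [278.5 161.8] 50 P [ 0.4309 -0.3369] rect 0.4284 -0.336 0.026 0.076 13.5
green [347.4 191.6] 8 P [ 0.4415 -0.3236] rect 0.4401 -0.324 0.004 0.015 87.8
reader
white [179.8 184.9] 1077 P [0.4788 0.3138] rect 0.474 0.3182 0.221 0.112 6.8
white [177.2 172.5] 105 P [0.5279 0.325 ] rect 0.5279 0.3257 0.043 0.041 45.2
red [174.  201.5] 52 P [0.3985 0.3098] rect 0.3985 0.3098 0.029 0.018 89.8
black [181.  200.6] 24 P [0.4017 0.2848] rect 0.4039 0.285 0.05 0.007 1.4
bay
black [259.1 128.6] 27 P [0.6761 0.005 ] rect 0.6763 0.0074 0.009 0.064 4.7
white [259.9 137.4] 99 P [0.6446 0.0021] rect 0.6461 0.0019 0.038 0.039 89.8
white [248.7 144.2] 28 P [0.6182 0.0443] rect 0.6238 0.0467 0.051 0.011 12.5
black [295.2 124. ] 304 P [ 0.6973 -0.1314] rect 0.6964 -0.1315 0.059 0.078 12.7
station
white [277.5 130.9] 1666 P [ 0.6707 -0.0644] rect 0.672 -0.065 0.147 0.266 11.0
slide
yellow [302.1 161.8] 51 P [ 0.5541 -0.1558] rect 0.5544 -0.1572 0.015 0.051 11.3
red [303.2 174.9] 67 P [ 0.5134 -0.1648] rect 0.5137 -0.166 0.008 0.115 11.2
yellow [238.5 188.3] 28 P [ 0.5518 -0.1478] rect 0.5527 -0.1553 0.011 0.104 14.1
172 180 1 218
177 172 7 235
260 138 5 235
245 145 11 210
295 150 7 71
210 250 9 164
265 122 8 227
white [199.  194.8] 177 P [0.6604 0.0067] rect 0.6527 -0.0003 0.094 0.143 20.3
```

```bash
python3 - <<'E'
from h import *
t=dict(np.load("top0.npz"));h,s,v=hsv(t)
M=dict(yellow=(abs(h-27)<9)&(s>60),green=(abs(h-62)<22)&(s>40),red=((h<10)|(h>170))&(s>60))
for k,m in M.items():
    for c,px,a in blobs(m,(342,180,366,206),5)[:2]:
        w=s[px[:,1],px[:,0]].astype(float);c=(px*w[:,None]).sum(0)/w.sum()
        p=ray(t,c,.066)[0,:2];q=ray(t,px,.066)[:,:2];e=np.linalg.eigh(np.cov(q.T,aweights=w))[1][:,1]
        print(k,c.round(1),a,p.round(4),(p-[.4342,-.3447]).round(4),"axis",np.degrees(np.arctan2(e[1],e[0])).round(1))
# footprint of the bottle's body: bright or saturated against the table
fg=((v>185)|(s>60))&True
for c,px,a in blobs(fg,(340,178,366,208),20)[:1]:
    for z in (.066,):print(c,a,cv2.minAreaRect(ray(t,px,z)[:,:2].astype(np.float32)))
from cell import inverse_kinematics as ik
def down(yaw): return (R.from_euler("z",yaw,degrees=True)*R.from_euler("x",180,degrees=True)).as_rotvec()
# tool yaw = bottle yaw + g ; g options
def j(p,y):
    q=ik(p,down(y)); return None if q is None else np.round(q,2).tolist()
for g in(0,90,180,270):
    print(g,"pick",j([.434,-.345,.051],-15+g),"Y",j([.528,.3255,.128],186.8+g),"G",j([.528,.3255,.128],96.8+g),"R",j([.528,.3255,.128],6.8+g),"bay",[ (k,j([.645,.0022,.145],11.2+k+g)) for k in(0,90)])
print("slide",j([.5853,-.1513,.034],11.2),j([.5853,-.1513,.034],191.2))
E
```

```text
green [346.8 191.9] 29 [ 0.4403 -0.3213] [0.0061 0.0234] axis 151.6
red [351.4 199.8] 27 [ 0.4109 -0.3374] [-0.0233  0.0073] axis 89.6
[353.7247191  193.81460674] 178 ((0.4327661097049713, -0.3453635275363922), (0.05425933748483658, 0.05985952168703079), 75.52803802490234)
0 pick [-0.72, 0.23, 2.03, -0.0, 0.89, 1.12] Y [0.51, 0.25, 1.83, 0.0, 1.06, -1.18] G [0.51, 0.25, 1.83, -0.0, 1.06, 0.39] R [0.51, 0.25, 1.83, -0.0, 1.06, 1.96] bay [(0, [-0.04, 0.28, 1.76, -0.0, 1.1, 1.34]), (90, [-0.04, 0.28, 1.76, -0.0, 1.1, -0.23])]
90 pick [-0.72, 0.23, 2.03, -0.0, 0.89, -0.45] Y None G [0.51, 0.25, 1.83, 0.0, 1.06, -1.18] R [0.51, 0.25, 1.83, -0.0, 1.06, 0.39] bay [(0, [-0.04, 0.28, 1.76, -0.0, 1.1, -0.23]), (90, [-0.04, 0.28, 1.76, 0.0, 1.1, -1.8])]
180 pick [-0.72, 0.23, 2.03, 0.0, 0.89, -2.03] Y [0.51, 0.25, 1.83, -0.0, 1.06, 1.96] G None R [0.51, 0.25, 1.83, 0.0, 1.06, -1.18] bay [(0, [-0.04, 0.28, 1.76, 0.0, 1.1, -1.8]), (90, None)]
270 pick None Y [0.51, 0.25, 1.83, -0.0, 1.06, 0.39] G [0.51, 0.25, 1.83, -0.0, 1.06, 1.96] R None bay [(0, None), (90, [-0.04, 0.28, 1.76, -0.0, 1.1, 1.34])]
slide [-0.29, 0.33, 1.93, -0.0, 0.88, 1.08] [-0.29, 0.33, 1.93, 0.0, 0.88, -2.06]
```

```bash
cat >> h.py <<'E'
def down(yaw): return (R.from_euler("z",yaw,degrees=True)*R.from_euler("x",180,degrees=True)).as_rotvec()
E
python3 - <<'E'
from h import *
from cell import manip,cams
p=[.434,-.345]
manip.move_pose(p+[.20],down(-15)); manip.move_linear(p+[.051],rate=.1)
s=manip.state();print(s["clock"],s["tool_pos"],s["contact_force"])
manip.set_gripper(0.04,force=25)
s=manip.state();print(s["gripper_width"],s["grasp_force"],s["contact_force"])
if s["gripper_width"]>.048: manip.move_linear(p+[.25],rate=.15)
s=manip.state();print(s["clock"],s["gripper_width"],s["grasp_force"],s["contact_force"])
o=[]
for n in("side","top"):
    c=cams.capture(n);np.savez(n+"1.npz",**c);u,v=(280,150) if n=="side" else (365,190)
    o.append(cv2.resize(c["image"][max(v-75,0):v+75,u-100:u+100],(400,300),interpolation=cv2.INTER_CUBIC))
cv2.imwrite("pics/lift.png",np.hstack(o))
E
```

```text
2.9 [ 0.43451543 -0.34542929  0.05176923] [ 0.56790566 -0.25050155  0.27152471]
0.051733806390041506 24.970395863056183 [-0.14181385 -0.83977909  0.87506565]
5.0083 0.05208140671448654 24.969207644462585 [-0.37928218 -0.27802073 -1.53361156]
```

View pics/lift.png

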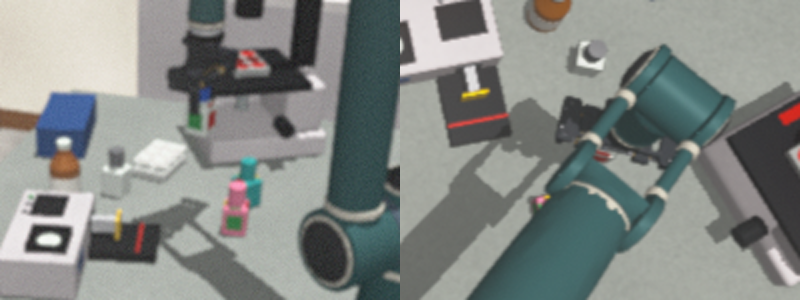

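The bottle is off the table at side-crop (203,105), upright, with its green patch toward the side camera. The gripper reads 52 mm, so the grip is square. Next come the three shows.

```bash
python3 - <<'E'
from h import *
from cell import manip,cams
d=[.528,.3255];o=[]
manip.move_pose(d+[.25],down(186.8)); manip.move_linear(d+[.128],rate=.12)
for y,n in((186.8,"Y"),(96.8,"G"),(6.8,"R")):
    manip.move_pose(d+[.128],down(y)); manip.dwell(.6)
    c=cams.capture("side");np.savez("s"+n+".npz",**c)
    s=manip.state();print(n,s["clock"],s["tool_pos"].round(4) if hasattr(s["tool_pos"],"round") else s["tool_pos"],s["gripper_width"],s["grasp_force"])
    o.append(cv2.resize(c["image"][180:300,170:290],(266,266),interpolation=cv2.INTER_CUBIC))
cv2.imwrite("pics/show.png",np.hstack(o))
E
```

```text
Y 9.5833 [0.528  0.3255 0.128 ] 0.051825046827357085 24.96929705142975
G 11.6333 [0.528  0.3255 0.128 ] 0.051320915613196426 24.969164729118347
R 13.6833 [0.528  0.3255 0.128 ] 0.05172927719132786 24.969191551208496
```

View pics/show.png

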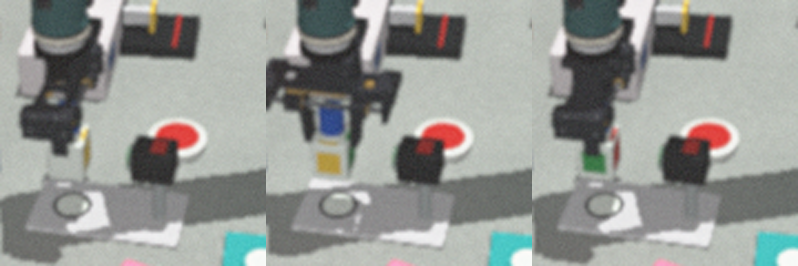

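The three crops show yellow, green and red in turn, each facing the lens over the disc with the bottle upright. Next, the bay.

```bash
python3 - <<'E'
from h import *
from cell import manip,cams
c=dict(np.load("sG.npz"));b=blobs(masks(c)["yellow"],(185,240,215,265))
if b: print("yellow patch",b[0][2],ray(c,b[0][0],.11)[0].round(4),"expect .5249 .3513")
manip.move_linear([.528,.3255,.26],rate=.15)
p=[.645,.0022]
manip.move_pose(p+[.26],down(11.2)); manip.move_linear(p+[.16],rate=.12)
f0=np.array(manip.state()["contact_force"]);z=.147
manip.move_linear(p+[z],rate=.04)
while z>.1415:
    f=np.array(manip.state()["contact_force"])-f0
    if f[2]>1.5: break
    z-=.001; manip.move_linear(p+[z],rate=.03)
s=manip.state();print(z,s["tool_pos"],f,s["clock"])
E
```

```text
yellow patch 66 [0.5227 0.3533 0.11  ] expect .5249 .3513
0.142 [0.64532805 0.00218416 0.14315289] [-2.25209145  0.21250639  7.54806157] 18.725
```

```bash
python3 - <<'E'
from h import *
from cell import manip,cams
manip.move_linear([.645,.0022,.1433],rate=.03)
manip.set_gripper(.088); manip.dwell(.3)
manip.move_linear([.645,.0022,.27],rate=.15)
manip.move_pose([.5853,-.1513,.25],down(11.2)); manip.dwell(.2)
s=manip.state();print(s["clock"],s["tool_pos"],s["gripper_width"],s["contact_force"])
o=[]
for n in("side","top"):
    c=cams.capture(n);np.savez(n+"2.npz",**c);u,v=(210,180) if n=="side" else (277,140)
    o.append(cv2.resize(c["image"][v-60:v+60,u-80:u+80],(400,300),interpolation=cv2.INTER_CUBIC))
    k=masks(c)
    for col,z in(("blue",.202),("yellow",.0525),("red",.025)):
        for ce,px,a in blobs(k[col],(u-60,v-60,u+60,v+60),5)[:2]:print(n,col,ce.round(1),a,ray(c,ce,z)[0].round(4))
cv2.imwrite("pics/bay.png",np.hstack(o))
E
```

```text
21.85 [ 0.58618879 -0.14977531  0.25024387] 0.08845313856149205 [0.15194372 0.25921421 0.19322777]
side blue [210.3 132.6] 293 [ 0.7343 -0.3198  0.202 ]
side blue [202.1 173.7] 74 [0.6322 0.0326 0.202 ]
side yellow [238.5 188.6] 31 [ 0.551  -0.1453  0.0525]
side red [249.3 237.8] 53 [0.4253 0.1237 0.025 ]
side red [249.2 193.9] 43 [ 0.5101 -0.1617  0.025 ]
top blue [259.7 128.8] 62 [0.6446 0.0044 0.202 ]
top blue [226.   84.3] 7 [0.8087 0.1231 0.202 ]
top red [225.  195.3] 134 [0.4349 0.1362 0.025 ]
top red [237.5  84.6] 19 [0.8811 0.0895 0.025 ]
```

View pics/bay.png

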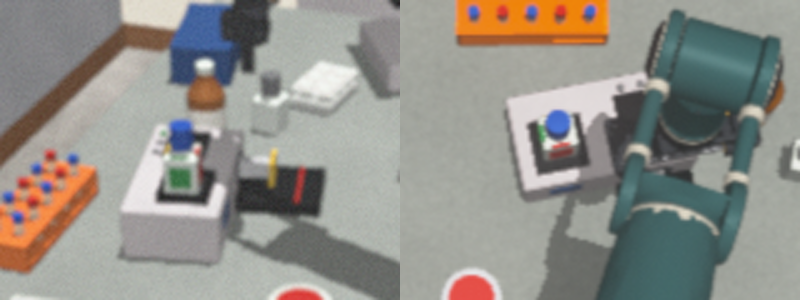

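The bottle stands upright in the bay. Its cap is at side-crop (180,130), and the ray puts the cap at (0.645, 0.004), 2 mm from the bay centre. Next, the slide.

```bash
python3 - <<'E'
from h import *
from cell import manip,cams
n=np.array([.5853,-.1513]);u=np.array([.981,.1942])
manip.move_linear([*n,.036],rate=.12)
s=manip.state();print(s["tool_pos"],s["contact_force"])
manip.set_gripper(.01,force=50)
s=manip.state();print(s["gripper_width"],s["grasp_force"],s["contact_force"])
t0=np.array(s["tool_pos"])
if .017<s["gripper_width"]<.024:
    manip.move_linear([*(n-.045*u),.036],rate=.03); manip.dwell(.3)
    s=manip.state();d=np.array(s["tool_pos"])-t0
    print("moved",d,d[:2]@u,s["contact_force"],s["gripper_width"],s["grasp_force"],s["clock"])
o=[]
for m in("side","top"):
    c=cams.capture(m);np.savez(m+"3.npz",**c);k=masks(c)
    uu,v=(230,190) if m=="side" else (295,165)
    for col,z in(("yellow",.0525),("red",.025)):
        for ce,px,a in blobs(k[col],(uu-30,v-25,uu+30,v+25),4)[:2]:
            print(m,col,ce.round(1),a,ray(c,ce,z)[0].round(4))
    o.append(cv2.resize(c["image"][v-45:v+45,uu-60:uu+60],(400,300),interpolation=cv2.INTER_CUBIC))
cv2.imwrite("pics/pull.png",np.hstack(o))
E
```

```text
[ 0.58597635 -0.15150507  0.03687893] [-0.33290698 -0.22541458  0.51838097]
0.019944066853855164 50.00470032915473 [ 0.99124427 -6.75583307 -2.28721038]
moved [-4.12757378e-02 -8.02001811e-03  4.03198552e-05] -0.04204898626423021 [  9.67969938  -3.33396704 -10.72563751] 0.01961793059177775 50.00805990770459 26.875
side yellow [248.3 189.5] 20 [ 0.5111 -0.1506  0.0525]
side red [248.6 198.3] 17 [ 0.503  -0.1285  0.025 ]
```

View pics/pull.png

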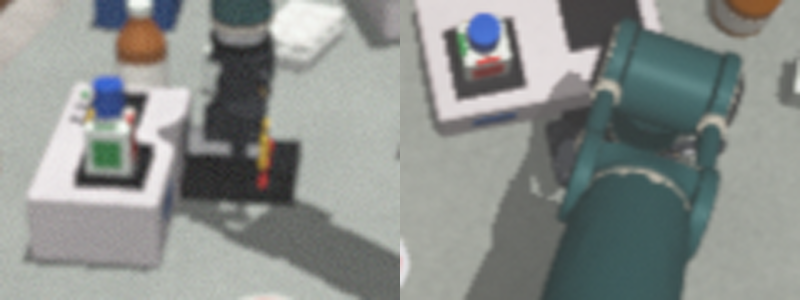

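The yellow plate is almost over the red line (side-crop 265,145). The tool moved 42 mm because the arm gives a little under load, so I pull 3.5 mm more.

```bash
python3 - <<'E'
from h import *
from cell import manip,cams
n=np.array([.5853,-.1513]);u=np.array([.981,.1942])
manip.move_linear([*(n-.0485*u),.036],rate=.02); manip.dwell(.8)
s=manip.state();d=np.array(s["tool_pos"])[:2]-[.58598,-.15150]
print(d@u,s["contact_force"],s["gripper_width"],s["grasp_force"],s["clock"])
c=cams.capture("side");k=masks(c)
for f in("side2.npz",None):
    cc=dict(np.load(f)) if f else c
    h,S,v=hsv(cc);m=(abs(h-26)<9)&(S>100)&(v>80)
    for ce,px,a in blobs(m,(225,172,262,197),4)[:1]:
        top=px[px[:,1]<=px[:,1].min()+2].mean(0);print(ce.round(2),a,"top",top.round(2),ray(cc,top,.072)[0].round(4),px[:,1].min())
cv2.imwrite("pics/end.png",cv2.resize(c["image"][145:235,170:290],(800,600),interpolation=cv2.INTER_CUBIC))
E
```

```text
-0.046003099956622766 [ 10.51264873  -3.7509277  -10.85788454] 0.01974962668265835 50.008287616074085 28.1
[238.61 188.03] 38 top [239.  181.2] [ 0.5573 -0.1714  0.072 ] 180
[249.57 188.49] 35 top [249.6 182.2] [ 0.5135 -0.1766  0.072 ] 181
```

View pics/end.png

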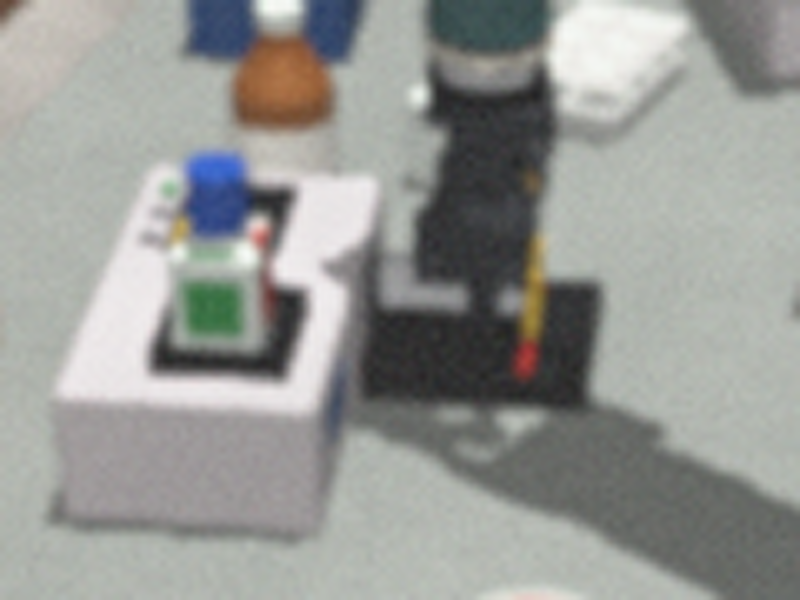

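The plate (533,290) stands over the red line (525,360). The camera puts its travel at about 44 mm, the arm at 46 mm. The bottle is still upright in the bay, so I hand in.

```bash
python3 -c "
from cell import order
print(order.close_job())"
```

```text
the job is handed in; nothing more can be done
None
```

I showed the bottle's yellow, green and red patches to the reader in turn and left it standing upright in the bay. The job is handed in with the slide held at the red line, about 44–46 mm out; no verdict was returned.

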